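# Free the mould from the cigar press and shut it in its case

## Robot

A 6-joint arm with a two-finger parallel gripper is mounted at the origin on the work surface. World frame = base frame: x ahead of the robot, y to its left, z up, the work surface at z = 0. Lengths are in m, angles in degrees, forces in N, time in s.
With the tool pointing down it reaches from about 0.375 to 0.9 m from the base axis. Payload 3.1 kg.
Tool frame: the origin (TCP) lies at the very end of the fingers, on their centre line; the grasp point (between the pads) lies 19 mm behind it (bot.hold_point_z is the z of the grasp point in the tool frame, in m); z points along the fingers, y is the line along which they close (so a half turn about z gives the same grasp; the last joint's range is limited). The gripper opens to 87 mm and grips with 3 to 60 N. Pads are 19 mm wide; open, the fingers measure 117 mm over their backs; the gripper's body (75 mm by 190 mm) begins 51 mm behind the grasp point.
Start: joints at [-81.904, 30.224, 82.088, -0, 67.689, -10.227], TCP at [0.197, -0.593, 0.223] pointing down, gripper open.
Joint ranges: [-176.69, 176.69], [-43.24, 126.21], [12.49, 139.97], [-82, 262], [0, 151.66], [-163.58, 163.58]. Speed limits (degrees/s): [159.86, 159.86, 180, 180, 180, 180].

## Interface

Orientations are given as a 3x3 rotation matrix whose columns are the frame's x, y, z axes.
In Python, from rig import bot, capture, camera_model gives the robot as it stands.
- The arm moves only by the tool apply_moves, never from a script. Its argument "plan" is text: rows parted by semicolons, each of 6 numbers parted by spaces: the shift along the tool's x, y, z in units of 0.05 m (1.0 is 0.05 m), then the turn, a rotation vector about the tool's x, y, z in units of 360 degrees (1.0 is 360 degrees). In form: dx dy dz ax ay az; .... A call has 1 to 10 rows; each row shifts and turns the commanded pose from where the row before left it, along the tool's axes as they then stand; what a row does not reach is not made up. A row lasts 1/12 s, in which the tool goes at most 41.7 mm and 7.16 degrees, less where a joint would pass 70% of its speed; a pose out of reach is approached as far as the arm can. A call with a number of a shift or a turn outside -1 to 1 is refused whole. A call with a gripper value outside its range is refused whole. "gripper" is the gripper command: -1 is shut, 1 is fully open, values between are in proportion, set as the call begins (left out, the last holds). The fingers move at their own pace and stop on an object; the grip force is fixed at half the most. Time passes only in rows, so rows that do not move let the fingers close. It gives the time, the measured TCP pose, the force, the opening and the grip force at its end, in the units of the state.
- bot.read_state(): the state, without advancing time (a new reading comes with each control period).
- capture(name): name is "scene" or "top" or "wrist"; returns the picture (480x640x3 uint8, red, green, blue); there is no depth.
- camera_model(name): a dict with "vertical_fov" (degrees; the focal length in pixels is half the picture's height over the tangent of half this angle, whatever the lens; pixels are square), "cx", "cy" (the principal point, pixels), "dist" ([k1, k2, p1, p2, k3] as OpenCV has them; the pictures are not rectified), "position" and "rotation" of the camera in the world; the wrist camera has in their place "hand_eye" (4x4, takes a point from camera to tool coordinates, whose origin is the TCP and whose axes are the flange's). Camera axes: x right, y down, z forward; pixel columns grow to the right and rows downward; lengths in m; the calibration is good to about 2 mm. A picture is of the moment at which its call begins: read the wrist's pose just before it. camera_model takes no time and is no camera call.
- bot.hand_in(): hands the job in; it is judged then, once.
The state is a dict: "time_s": time; "joint_positions": joint angles; "qvel": joint speeds; "tau": joint torques, N m; "position": TCP position; "tcp_rot": TCP orientation; "force": force on the tool from outside, world axes, zero at the start; "moment": the same for the moment, N m; "opening": opening from 0.0 (shut) to 1.0 (fully open); "grasp_force": force on a finger pad.
Only numpy, scipy, OpenCV 4.12 (cv2) and the standard library are available. Lean on these libraries where they do the work, as an engineer would, in place of code of your own. Each camera call takes 0.05 s, during which the arm holds its last target. There are 200 camera calls.

## Task

The light wooden mould in the green press is ready: first raise the press's red lever fully to free it, then draw the mould out from under the foot, lay it gently flat, right way up, in the open dark wooden case, and close the lid fully without slamming it. Leave the lever raised, and do not shift or knock over any of the other things on the bench.

Things in the scene. Friction and masses are not known exactly. Their poses are not given: they have to be found in the camera images.
- press: green bench press, fixed. Origin on the table under the bed plate; +x points to the column, -x to the mould's free end. Bed plate x -90 to 110, 140 wide, 15 thick; column x 73 to 107, 70 wide, up to z 215; head over the bed x 5 to 90, 56 wide, z 145 to 215. Two steel guide blocks on the bed, x 15 to 65, up to z 27, leave a 58 wide channel along x for the mould's rear end
- foot_face (a point): centre of the underside of the press's round steel foot (44 across) at press x 30, y 0; 60 mm above the table with the lever down, 90 mm with it fully raised
- lever (a joint): angle of the red-handled press lever on the head's -y side, a bar that swings about an axis parallel to the press's x axis: 0 = down (tip 0.45 rad below level, foot down on the mould), 1.5 = fully raised (tip 1.05 rad above level, foot 30 mm up). It points to the press's -y, moves stiffly (about 3 N at the grip) and stays where it is left
- lever_grip (a point): middle of the lever's red grip, 110 mm from the pivot; the grip is a round bar 20 thick and about 60 long along the lever (80 to 140 mm from the pivot)
- lever_pivot (a point): the lever's pivot on the head's side, at press x 30, y -42, z 175
- mould: light wooden mould block with brass bands, 160 (x) x 50 (y) x 44 high (z), about 0.24 kg, a loose closed block; origin at the centre of its underside, z up. It starts on the press bed with its rear end (+x) between the guides and under the foot and its front end free
- case: dark wooden case, fixed, open topped with a hinged lid; origin at the centre of its underside on the table; outside 200 (x) x 150 (y) x 65 high, walls and floor 6 thick, inside 188 x 138. The lid is hinged on the +x rim
- lid (a joint): angle of the case's lid: 0 = closed flat on the case, about 1.57 = standing upright at the +x side. A flat panel 8 thick, 200 x 150; stiff hinge, it stays where it is left and must be pushed all the way down
- lid_hinge (a point): middle of the lid's hinge line (parallel to the case's y axis)
- lid_handle (a point): grip point of the small brass knob on the outer face of the lid, near its free edge
- glass: open amber drinking glass, 72 across, 150 high, origin under its centre; bystander
- old_mould: dark wooden mould lying on the table, 160 (x) x 50 x 44 high, origin at the centre of its underside; bystander
- jar: closed glass jar, 66 across, 100 high, origin under its centre; bystander
- mallet: hammer lying along its x axis, 200 long; bystander
- small_box: plywood box 150 (x) x 100 x 50 high, origin at the centre of its underside; bystander
- tin: red tin 72 across, 110 high, origin under its centre; bystander
- ledger: blue notebook 90 (x) x 150 x 22 thick, origin at the centre of its underside; bystander
There are look-alikes about, which are no part of the job. Leave any orange, pink or white look-alike of the mould alone.

How it is judged (in metres and radians):
On the way, in this order (a step that is already met when the one before it is completed fails the run):
1. the press lever is fully raised (over 1.3 rad) (value of joint lever above 1.3 rad), for 0.2 s.
2. the mould lies flat on the case's floor, let go, the lid still open (x of mould in the frame of case between -0.025 and 0.025 m and y of mould in the frame of case between -0.05 and 0.05 m and z of mould in the frame of case below 0.012 m and angle between mould's own z axis and vertical below 0.08 rad and contact force between the fingers and mould below 0.5 N and value of joint lid above 1 rad), for 0.2 s.
3. the lid is closed (value of joint lid below 0.05 rad), for 0.2 s.
At the end, for the whole second after the job is handed in: lever still raised (over 1.25 rad), the mould at rest flat and upright on the case's floor (within 25 mm of its centre along x and 50 mm along y, underside below 12 mm, tilt under 0.08 rad), lid closed (under 0.05 rad) (value of joint lever above 1.25 rad and value of joint lid below 0.05 rad and x of mould in the frame of case between -0.025 and 0.025 m and y of mould in the frame of case between -0.05 and 0.05 m and z of mould in the frame of case below 0.012 m and angle between mould's own z axis and vertical below 0.08 rad and linear speed of mould below 0.02 m/s); the robot touches nothing.
It fails at once if the mould is forced out (over 15 mm) while the lever is still down (under 0.9 rad) (value of joint lever below 0.9 rad and distance of mould from where it was at the start of the episode above 0.015 m).
It fails at once if the mould is dropped or thrown into the case (over 0.7 m/s there) (linear speed of mould above 0.7 m/s and horizontal distance between mould and case below 0.07 m and height (world z) of mould below 0.12 m).
It fails at once if the lid is slammed onto the case (closing faster than 2.5 rad/s over the last 0.15 rad) (value of joint lid below 0.15 rad and velocity of joint lid below -2.5 rad/s).
It fails at once if a bystander is shifted by more than 25 mm or tipped (distance of any of glass, old_mould, jar, mallet, small_box, tin, ledger from where it was at the start of the episode above 0.025 m or angle between any of glass, old_mould, jar, mallet, small_box, tin, ledger's own z axis and vertical above 0.4 rad).
It also fails if it takes over 72 s, if anything falls off the work surface, if the arm or the gripper's body presses on something with over 40 N, if the wrist force passes 120 N, or if a joint passes its speed limit or range.

## Working session

There is one attempt and no reset: what is moved stays moved. The work goes in short steps, Python scripts to look and compute and a tool call to move; the robot and the scene stay as the last step left them, time stands still between calls to the robot, and variables do not carry over. Pictures are saved under pics/ and viewed, at most 10 in all, crops included, and the job is handed in when it is done.

Besides the shell and the picture viewer there is one more tool, called after "Emit:" as name(argument=value, ...), one argument or row to a line, values as JSON. apply_moves: Moves the arm, as the interface text tells. Its arguments: {"type":"object","properties":{"plan":{"type":"string"},"gripper":{"type":"number"}},"required":["plan"]}

```bash
ls; mkdir -p pics; python3 - <<'E'
from rig import bot,capture,camera_model
import cv2,numpy as np
for n in("scene","top"):
    im=capture(n);cv2.imwrite(f"pics/{n}0.png",im[:,:,::-1])
    m=camera_model(n);print(n,{k:np.round(v,4).tolist() for k,v in m.items()})
print(camera_model("wrist"));print(bot.hold_point_z)
E
```

```text
pics
scene {'vertical_fov': 43.4723, 'cx': 322.6128, 'cy': 238.8697, 'dist': [-0.106, 0.0, 0.0, 0.0, 0.0], 'position': [1.0046, 0.9443, 1.2498], 'rotation': [[-0.8718, 0.362, -0.3299], [0.4897, 0.6348, -0.5977], [-0.0069, -0.6826, -0.7307]]}
top {'vertical_fov': 42.6295, 'cx': 329.7135, 'cy': 237.5243, 'dist': [-0.133, 0.0, 0.0, 0.0, 0.0], 'position': [0.3347, -0.0037, 1.9837], 'rotation': [[-0.019, -0.9963, 0.0832], [-0.9998, 0.0192, 0.001], [-0.0026, -0.0832, -0.9965]]}
{'vertical_fov': 62.65527943290191, 'cx': 321.284140672176, 'cy': 243.92799855686943, 'dist': array([0.02798082, 0.        , 0.        , 0.        , 0.        ]), 'hand_eye': array([[ 9.10788442e-04, -9.55654491e-01, -2.94488819e-01,
         8.12240487e-02],
       [ 9.99999562e-01,  9.34545501e-04,  6.00547009e-05,
         6.45137473e-04],
       [ 2.17821657e-04, -2.94488745e-01,  9.55654923e-01,
        -1.62337729e-01],
       [ 0.00000000e+00,  0.00000000e+00,  0.00000000e+00,
         1.00000000e+00]])}
-0.0187
```

View pics/scene0.png

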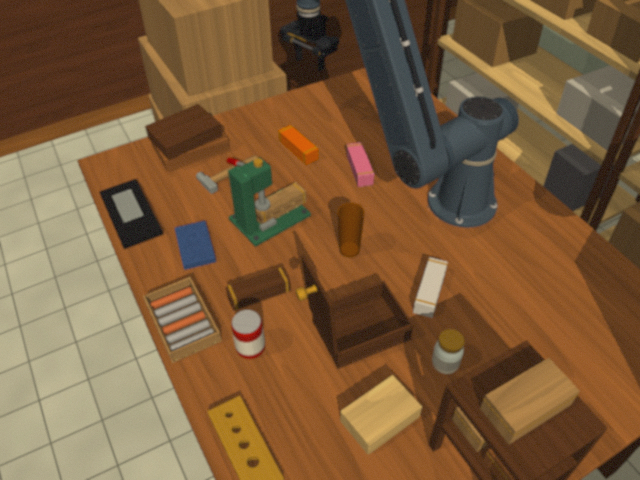

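View pics/top0.png

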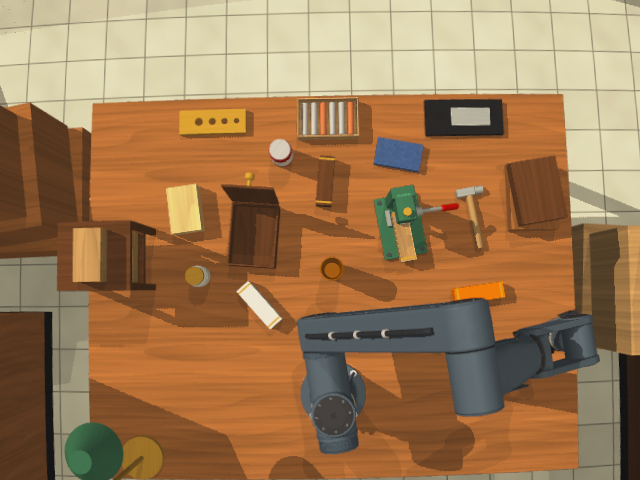

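```bash
cat > h.py <<'E'
import numpy as np,cv2
from rig import bot,capture,camera_model
def K(m):
    f=240/np.tan(np.radians(m["vertical_fov"])/2);return np.array([[f,0,m["cx"]],[0,f,m["cy"]],[0,0,1]])
def pose(n,st=None):
    m=camera_model(n)
    if n!="wrist":return m,np.array(m["position"]),np.array(m["rotation"])
    T=np.array(m["hand_eye"]);R=np.array(st["tcp_rot"]);return m,R@T[:3,3]+np.array(st["position"]),R@T[:3,:3]
def ray(n,uv,st=None):
    m,c,R=pose(n,st);p=cv2.undistortPoints(np.array(uv,float).reshape(-1,1,2),K(m),np.array(m["dist"])).reshape(-1,2)
    d=np.c_[p,np.ones(len(p))]@R.T;return c,d/np.linalg.norm(d,axis=1)[:,None]
def onz(n,uv,z,st=None):
    c,d=ray(n,uv,st);return c+d*((z-c[2])/d[:,2])[:,None]
def tri(*r): # list of (c,d)
    A=sum(np.eye(3)-np.outer(d,d) for c,d in r);b=sum((np.eye(3)-np.outer(d,d))@c for c,d in r)
    x=np.linalg.solve(A,b);return x,[np.linalg.norm((np.eye(3)-np.outer(d,d))@(x-c)) for c,d in r]
def proj(n,P,st=None):
    m,c,R=pose(n,st);return cv2.projectPoints((np.atleast_2d(P)-c)@R,np.zeros(3),np.zeros(3),K(m),np.array(m["dist"]))[0].reshape(-1,2)
E
python3 - <<'E'
import cv2,numpy as np
t=cv2.imread("pics/top0.png");s=cv2.imread("pics/scene0.png")
def c(im,x,y,w,h,k):
    o=cv2.resize(im[y:y+h,x:x+w],None,fx=k,fy=k,interpolation=cv2.INTER_CUBIC)
    for i in range(0,w,10):cv2.line(o,(i*k,0),(i*k,8 if i%50 else 16),(255,255,255),1)
    for i in range(0,h,10):cv2.line(o,(0,i*k),(8 if i%50 else 16,i*k),(255,255,255),1)
    return o
a=np.hstack([c(t,370,175,100,100,4),c(t,210,170,100,100,4)])
b=np.hstack([c(s,220,150,100,100,4),c(s,290,230,130,133,3)[:400,:400]]) 
b=np.hstack([b,np.zeros((400,800-b.shape[1],3),np.uint8)])
cv2.imwrite("pics/c1.png",cv2.resize(np.vstack([a,b]),(600,600)) if 0 else a)
cv2.imwrite("pics/c2.png",b)
E
```

```text
Traceback (most recent call last):
ValueError: all the input array dimensions except for the concatenation axis must match exactly, but along dimension 0, the array at index 0 has size 400 and the array at index 1 has size 399
```

```bash

python3 - <<'E'
import cv2,numpy as np
t=cv2.imread("pics/top0.png");s=cv2.imread("pics/scene0.png")
def c(im,x,y,w,h,k):
    o=cv2.resize(im[y:y+h,x:x+w],None,fx=k,fy=k,interpolation=cv2.INTER_CUBIC)
    for i in range(0,w,10):cv2.line(o,(i*k,0),(i*k,8 if i%50 else 16),(255,255,255),1)
    for i in range(0,h,10):cv2.line(o,(0,i*k),(8 if i%50 else 16,i*k),(255,255,255),1)
    return o
cv2.imwrite("pics/c1.png",np.hstack([c(t,370,175,100,100,4),c(t,210,170,100,100,4)]))
cv2.imwrite("pics/c2.png",np.hstack([c(s,220,150,100,140,4),c(s,290,230,130,140,3)[:420]]) if 0 else np.hstack([c(s,220,150,100,130,4)[:390],c(s,290,240,130,130,3)[:390]]))
E
```

```text
(no output)
```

View pics/c1.png

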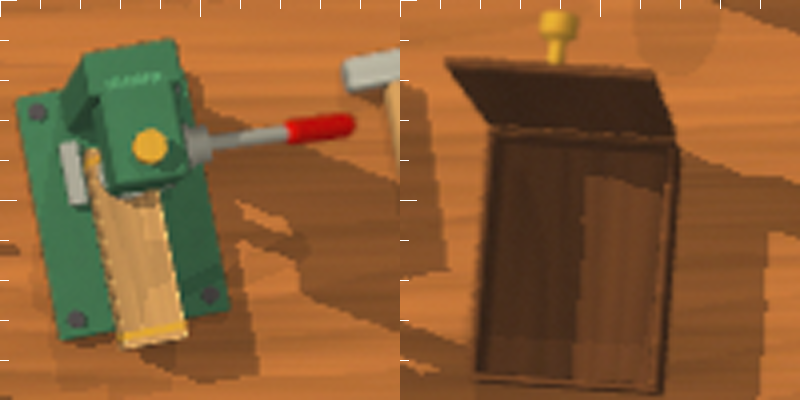

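View pics/c2.png

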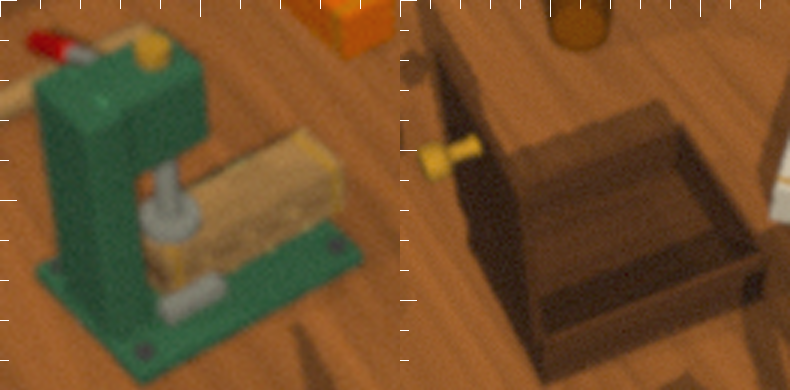

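```bash
python3 - <<'E'
from h import *
np.set_printoptions(precision=4,suppress=True)
T=lambda x,y:(370+x/4,175+y/4)
C=lambda x,y:(210+(x-400)/4,170+y/4)
S=lambda x,y:(220+x/4,150+y/4)
D=lambda x,y:(290+(x-400)/3,240+y/3)
bed=onz("top",[T(60,340),T(230,308),T(17,100)],.015);print("bed",bed)
print("bed scene",onz("scene",[S(363,256),S(143,384),S(37,270)],.0075))
print("mould",onz("top",[T(122,348),T(187,333)],.059))
case=onz("top",[C(475,382),C(662,392),C(675,140),C(490,133)],.065);print("case",case)
def tt(n,a,b):
    x,e=tri([q[0] if i else q for i,q in enumerate(ray("top",[a]))],[q[0] if i else q for i,q in enumerate(ray("scene",[b]))]);print(n,x,np.round(e,4))
for t,s in [[0,0]]:
    tt("grip",T(320,129),S(48,47));tt("mfr",T(187,333),S(308,130));tt("mfl",T(122,348),S(340,170))
    tt("knob",C(558,22),D(432,160));tt("knobbolt",T(150,145),S(152,52))
    tt("lidtop left",C(447,60),D(470,245)) 
    tt("case near +y rim",C(475,382),D(765,255));tt("case far +y rim (-)",C(490,133),D(545,335));tt("near right",C(662,392),D(658,102))
E
```

```text
bed [[ 0.4235 -0.1775  0.015 ]
 [ 0.4464 -0.3152  0.015 ]
 [ 0.618  -0.148   0.015 ]]
bed scene [[ 0.425  -0.1763  0.0075]
 [ 0.6197 -0.1408  0.0075]
 [ 0.6396 -0.2823  0.0075]]
mould [[ 0.4142 -0.2222  0.059 ]
 [ 0.425  -0.2737  0.059 ]]
case [[0.4132 0.316  0.065 ]
 [0.4028 0.1693 0.065 ]
 [0.6008 0.1567 0.065 ]
 [0.6095 0.3031 0.065 ]]
grip [ 0.5763 -0.3715  0.1282] [0.0009 0.0009]
mfr [ 0.4222 -0.2722  0.0562] [0.0034 0.0034]
mfl [ 0.4158 -0.2239  0.0508] [0.0014 0.0014]
knob [0.6647 0.2271 0.2324] [0.0009 0.0009]
knobbolt [ 0.5534 -0.2283  0.2174] [0.001 0.001]
lidtop left [0.6564 0.3027 0.2136] [0.0159 0.0159]
case near +y rim [0.4146 0.3179 0.05  ] [0.001 0.001]
case far +y rim (-) [0.6107 0.3026 0.0638] [0.0012 0.0012]
near right [0.4098 0.1629 0.0769] [0.0091 0.0091]
```

```bash
cat >> h.py <<'E'
def go(P,yaw):
    """target TCP P, tool down with tool y at world yaw(deg) (mod 180): print turn then shift, in units"""
    s=bot.read_state();R=np.array(s["tcp_rot"]);p=np.array(s["position"])
    from scipy.spatial.transform import Rotation as Ro
    c=[]
    for k in(0,180):
        a=np.radians(yaw+k);y=np.array([np.cos(a),np.sin(a),0]);z=np.array([0,0,-1.]);G=np.c_[np.cross(y,z),y,z]
        c.append((Ro.from_matrix(R.T@G).as_rotvec()/2/np.pi,G,k))
    c.sort(key=lambda q:abs(q[0][2]))
    for v,G,k in c: print("turn",np.round(v,4),"then shift",np.round(G.T@(np.array(P)-p)/.05,3),"toolx",np.round(G[:,0],2))
E
python3 - <<'E'
from h import *
s=bot.read_state();print(np.round(s["tcp_rot"],3),s["position"],s["opening"],s["time_s"],s["force"])
go([.576,-.368,.25],9.3)
E
```

```text
[[ 0.949  0.314 -0.   ]
 [ 0.314 -0.949  0.002]
 [ 0.    -0.002 -1.   ]] [ 0.19641726 -0.59264231  0.22166837] 0.9993713673115198 0.1 [ 0.15432586 -0.17191518  0.74683187]
turn [-2.000e-04 -3.000e-04 -2.249e-01] then shift [ 3.207  8.218 -0.567] toolx [-0.16  0.99  0.  ]
turn [-3.000e-04  2.000e-04  2.751e-01] then shift [-3.207 -8.218 -0.567] toolx [ 0.16 -0.99  0.  ]
```

Emit:
apply_moves(
  plan="0 0 -0.06 0 0 -0.0187;0 0 -0.06 0 0 -0.0187;0 0 -0.06 0 0 -0.0187;0 0 -0.06 0 0 -0.0187;0 0 -0.06 0 0 -0.0187;0 0 -0.06 0 0 -0.0187;0 0 -0.06 0 0 -0.0187;0 0 -0.06 0 0 -0.0187;0 0 -0.06 0 0 -0.0187;0 0 -0.06 0 0 -0.0187",
  gripper=1,
)

```text
time_s: 0.93
position: [0.1964, -0.5928, 0.2521]
tcp_rot: [[0.07, 0.998, -0.0], [0.998, -0.07, 0.001], [0.001, -0.0, -1.0]]
force: [0.3, 0.1, 0.5]
opening: 1.002
grasp_force: 0.0
```

Emit:
apply_moves(
  plan="0 0 0 0 0 -0.0187;0 0 0 0 0 -0.0187;0.2 0.5 0 0 0 0;0.24 0.6 0 0 0 0;0.24 0.6 0 0 0 0;0.24 0.6 0 0 0 0;0.24 0.6 0 0 0 0;0.24 0.6 0 0 0 0;0.24 0.6 0 0 0 0;0.24 0.6 0 0 0 0",
)

```text
time_s: 1.77
position: [0.4147, -0.4619, 0.252]
tcp_rot: [[-0.158, 0.987, -0.001], [0.987, 0.158, 0.001], [0.001, -0.0, -1.0]]
force: [-0.3, -0.8, 0.1]
opening: 1.002
grasp_force: 0.0
```

```bash
python3 - <<'E'
from h import *
go([.576,-.368,.25],9.3);go([.576,-.368,.108],9.3)
E
```

```text
turn [-0.0001 -0.0002 -0.0005] then shift [1.333 3.487 0.041] toolx [-0.16  0.99  0.  ]
turn [-3.000e-04  1.000e-04  4.995e-01] then shift [-1.333 -3.487  0.041] toolx [ 0.16 -0.99  0.  ]
turn [-0.0001 -0.0002 -0.0005] then shift [1.333 3.487 2.881] toolx [-0.16  0.99  0.  ]
turn [-3.000e-04  1.000e-04  4.995e-01] then shift [-1.333 -3.487  2.881] toolx [ 0.16 -0.99  0.  ]
```

Emit:
apply_moves(
  plan="0.19 0.5 0 0 0 0;0.19 0.5 0 0 0 0;0.19 0.5 0 0 0 0;0.19 0.5 0 0 0 0;0.19 0.5 0 0 0 0;0.19 0.5 0 0 0 0;0.19 0.49 0 0 0 0;0 0 0.4 0 0 0;0 0 0 0 0 0",
)

```text
time_s: 2.52
position: [0.575, -0.3672, 0.2287]
tcp_rot: [[-0.161, 0.987, -0.005], [0.987, 0.161, 0.005], [0.005, -0.005, -1.0]]
force: [-2.0, 0.6, -1.0]
opening: 0.997
grasp_force: 0.0
```

```bash
python3 - <<'E'
from h import *
st=bot.read_state();im=capture("wrist");cv2.imwrite("pics/w1.png",im[:,:,::-1])
h=cv2.cvtColor(im,cv2.COLOR_RGB2HSV);m=(((h[...,0]<6)|(h[...,0]>174))&(h[...,1]>190)&(h[...,2]>90)).astype(np.uint8)
n,l,s,c=cv2.connectedComponentsWithStats(m);i=1+np.argmax(s[1:,4]);print(s[i],c[i]);cv2.imwrite("pics/w1.png",im[:,:,::-1])
print(onz("wrist",[c[i]],.127,st),st["position"])
go([.576,-.368,.108],9.3)
E
```

```text
[ 308  206   30   77 1907] [322.47928684 243.95228107]
[[ 0.57559477 -0.36729436  0.127     ]] [ 0.57497224 -0.36718515  0.22868218]
turn [-0.0007 -0.0008 -0.0003] then shift [-2.000e-03  3.400e-02  2.435e+00] toolx [-0.16  0.99  0.  ]
turn [-0.0012  0.0011  0.4997] then shift [ 2.000e-03 -3.400e-02  2.435e+00] toolx [ 0.16 -0.99  0.  ]
```

View pics/w1.png

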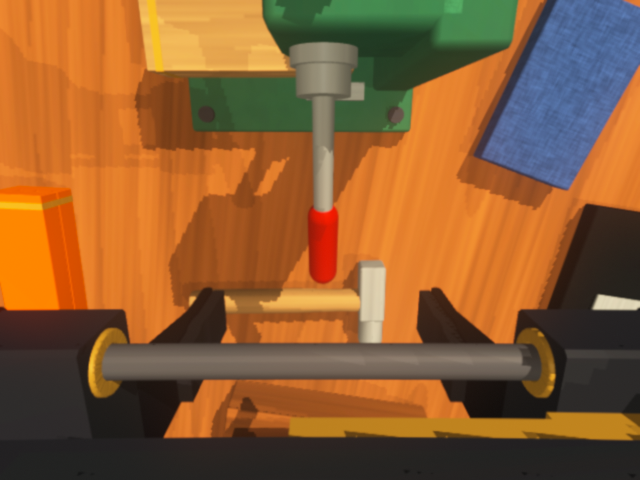

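Emit:
apply_moves(
  plan="0 0 0.5 0 0 0;0 0 0.5 0 0 0;0 0 0.5 0 0 0;0 0 0.5 0 0 0;0 0 0.43 0 0 0;0 0 0 0 0 0",
)

```text
time_s: 3.07
position: [0.5718, -0.3685, 0.1064]
tcp_rot: [[-0.157, 0.988, -0.008], [0.988, 0.157, 0.007], [0.008, -0.007, -1.0]]
force: [0.4, 0.9, -0.4]
opening: 1.001
grasp_force: 0.0
```

Emit:
apply_moves(
  plan="0 0 0 0 0 0;0 0 0 0 0 0;0 0 0 0 0 0;0 0 0 0 0 0;0 0 0 0 0 0;0 0 0 0 0 0;0 0 0 0 0 0",
  gripper=-1,
)

```text
time_s: 3.65
position: [0.5757, -0.3701, 0.1117]
tcp_rot: [[-0.158, 0.987, 0.001], [0.987, 0.158, -0.001], [-0.001, 0.001, -1.0]]
force: [-0.2, 0.5, 0.4]
opening: 0.553
grasp_force: 0.0
```

```bash
python3 - <<'E'
import numpy as np
r=.110
a=np.linspace(-.45,1.05,21)
y=-r*np.cos(a);z=r*np.sin(a)   # press y, z
d=np.c_[np.diff(y),-np.diff(z)]/.05
print(np.round(d,3).tolist())
E
```

```text
[[-0.066, -0.151], [-0.055, -0.156], [-0.043, -0.159], [-0.031, -0.162], [-0.019, -0.164], [-0.006, -0.165], [0.006, -0.165], [0.019, -0.164], [0.031, -0.162], [0.043, -0.159], [0.055, -0.156], [0.066, -0.151], [0.077, -0.146], [0.088, -0.14], [0.098, -0.133], [0.108, -0.125], [0.117, -0.116], [0.125, -0.107], [0.133, -0.098], [0.14, -0.087]]
```

Emit:
apply_moves(
  plan="0 0 0 0 0 0;0 0 0 0 0 0;0 0 0 0 0 0;0 0 0 0 0 0;0 0 0 0 0 0;0 0 0 0 0 0;0 0 0 0 0 0;0 0 0 0 0 0",
)

```text
time_s: 4.32
position: [0.5759, -0.3699, 0.1109]
tcp_rot: [[-0.158, 0.987, 0.001], [0.987, 0.158, 0.0], [-0.0, 0.001, -1.0]]
force: [2.3, 0.9, -1.5]
opening: 0.219
grasp_force: 30.0
```

Emit:
apply_moves(
  plan="-0.066 0 -0.15 0 0 0;-0.055 0 -0.156 0 0 0;-0.043 0 -0.16 0 0 0;-0.03 0 -0.162 0 0 0;-0.02 0 -0.164 0 0 0;-0.006 0 -0.165 0 0 0;0.006 0 -0.165 0 0 0;0.02 0 -0.164 0 0 0;0.03 0 -0.162 0 0 0;0.043 0 -0.16 0 0 0",
)

```text
time_s: 5.15
position: [0.5765, -0.3741, 0.1899]
tcp_rot: [[-0.158, 0.987, -0.001], [0.987, 0.158, 0.004], [0.004, 0.0, -1.0]]
force: [4.2, 1.5, -7.5]
opening: 0.219
grasp_force: 30.0
```

Gripped, lever following. Second half of the arc, with a little extra.

Emit:
apply_moves(
  plan="0.055 0 -0.156 0 0 0;0.066 0 -0.15 0 0 0;0.077 0 -0.146 0 0 0;0.088 0 -0.14 0 0 0;0.098 0 -0.133 0 0 0;0.108 0 -0.125 0 0 0;0.117 0 -0.116 0 0 0;0.125 0 -0.107 0 0 0;0.133 0 -0.098 0 0 0;0.14 0 -0.087 0 0 0",
)

```text
time_s: 5.98
position: [0.569, -0.3272, 0.2538]
tcp_rot: [[-0.158, 0.987, 0.001], [0.987, 0.158, -0.003], [-0.003, 0.001, -1.0]]
force: [5.2, -2.5, -8.0]
opening: 0.22
grasp_force: 30.0
```

Emit:
apply_moves(
  plan="0.04 0 -0.02 0 0 0;0.02 0 -0.01 0 0 0;0 0 0 0 0 0;0 0 0 0 0 0",
)

```text
time_s: 6.32
position: [0.5685, -0.3241, 0.2557]
tcp_rot: [[-0.158, 0.987, 0.002], [0.987, 0.158, -0.002], [-0.002, 0.001, -1.0]]
force: [5.2, -1.3, -6.3]
opening: 0.226
grasp_force: 30.0
```

```bash
python3 - <<'E'
from h import *
s=bot.read_state();p=np.array(s["position"])+np.array(s["tcp_rot"])[:,2]*-.0187
o=np.array([.5602,-.2685,.175]);d=p-o;v=-d[:2]@np.array([-.1616,.987]);print(p,np.arctan2(d[2],v)+.45,np.hypot(v,d[2]),s["force"])
E
```

```text
[ 0.56851489 -0.32407203  0.27443987] 1.5064354455686768 0.11421897188538398 [ 5.1772492  -1.32191805 -6.33658838]
```

Emit:
apply_moves(
  plan="0 0 0 0 0 0;0 0 0 0 0 0;0 0 0 0 0 0;0 0 0 0 0 0;0 0 0 0 0 0;0 0 -0.2 0 0 0;0 0 -0.5 0 0 0;0 0 -0.5 0 0 0;0 0 -0.5 0 0 0;0 0 0 0 0 0",
  gripper=1,
)

```text
time_s: 7.15
position: [0.5702, -0.325, 0.3482]
tcp_rot: [[-0.158, 0.987, 0.009], [0.987, 0.158, -0.008], [-0.009, 0.008, -1.0]]
force: [-0.1, -0.3, 0.9]
opening: 0.892
grasp_force: 0.0
```

```bash
python3 - <<'E'
from h import *
print(bot.read_state()["joint_positions"])
go([.476,-.24,.3],99.3)
E
```

```text
[-3.94201583e+01  2.65078315e+01  6.83314332e+01 -4.79833019e-03
  8.44556311e+01 -4.85358764e+01]
turn [2.200e-03 2.000e-04 2.495e-01] then shift [-1.584 -1.983  0.964] toolx [0.99 0.16 0.  ]
turn [-2.000e-04  2.200e-03 -2.505e-01] then shift [1.584 1.983 0.964] toolx [-0.99 -0.16 -0.  ]
```

Emit:
apply_moves(
  plan="0 0 0 0 0 -0.0193;0 0 0 0 0 -0.0193;0 0 0 0 0 -0.0193;0 0 0 0 0 -0.0193;0 0 0 0 0 -0.0193;0 0 0 0 0 -0.0193;0 0 0 0 0 -0.0193;0 0 0 0 0 -0.0193;0 0 0 0 0 -0.0193;0 0 0 0 0 -0.0193",
)

```text
time_s: 7.98
position: [0.5677, -0.3231, 0.3409]
tcp_rot: [[-0.981, 0.192, -0.0], [0.192, 0.981, 0.0], [0.001, 0.0, -1.0]]
force: [-0.3, 0.5, 0.1]
opening: 1.001
grasp_force: 0.0
```

Emit:
apply_moves(
  plan="0 0 0 0 0 -0.0193;0 0 0 0 0 -0.0193;0 0 0 0 0 -0.0193;0.32 0.4 0 0 0 0;0.32 0.4 0 0 0 0;0.32 0.4 0.2 0 0 0;0.32 0.4 0.4 0 0 0;0.32 0.38 0.4 0 0 0;0 0 0 0 0 0;0 0 0 0 0 0",
)

```text
time_s: 8.82
position: [0.4706, -0.2368, 0.2897]
tcp_rot: [[-0.986, -0.164, -0.004], [-0.164, 0.986, 0.003], [0.003, 0.003, -1.0]]
force: [0.2, 0.0, 1.0]
opening: 1.004
grasp_force: 0.0
```

```bash
python3 - <<'E'
from h import *
st=bot.read_state();im=capture("wrist");cv2.imwrite("pics/w2.png",im[:,:,::-1])
print(st["position"],np.round(st["tcp_rot"],3).tolist())
print(proj("wrist",[[.4142,-.2222,.059],[.425,-.2737,.059],[.5,-.24,.059]],st))
E
```

```text
[ 0.47061368 -0.23677012  0.28972766] [[-0.986, -0.164, -0.004], [-0.164, 0.986, 0.003], [0.003, 0.003, -1.0]]
[[345.29219005 153.09308924]
 [291.29564393 155.36678978]
 [313.20280521 234.08196281]]
```

View pics/w2.png

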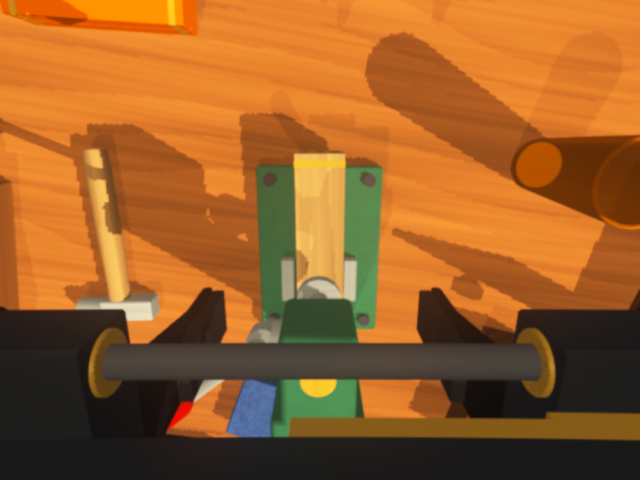

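```bash
python3 - <<'E'
from h import *
st=bot.read_state()
p=onz("wrist",[(294.5,154),(345,154)],.059,st);print(p,np.linalg.norm(p[0]-p[1]))
for uvw,uvt in(((345,154),(400.5,262)),((294.5,154),(416.75,258.25))):
    c,d=ray("wrist",[uvw],st);c2,d2=ray("top",[uvt]);print(tri((c,d[0]),(c2,d2[0])))
c=p.mean(0);ux=np.array([np.cos(np.radians(9.4)),np.sin(np.radians(9.4))]);g=c[:2]+.055*ux;print(g)
go([*g,.12],99.4);go([*g,.034],99.4)
E
```

```text
[[ 0.42651115 -0.27364067  0.059     ]
 [ 0.41836808 -0.22499336  0.059     ]] 0.04932413941848466
(array([ 0.41694691, -0.22387206,  0.04660941]), [np.float64(0.0022193957031645985), np.float64(0.0022193957031646414)])
(array([ 0.4252639 , -0.2729794 ,  0.06612054]), [np.float64(0.0007025783806135466), np.float64(0.0007025783806136397)])
[ 0.47670108 -0.24033408]
turn [-0.0001  0.0001  0.0001] then shift [-0.071 -0.044  3.424] toolx [-0.99 -0.16 -0.  ]
turn [-1.000e-04 -1.000e-04 -4.999e-01] then shift [0.071 0.044 3.424] toolx [0.99 0.16 0.  ]
turn [-0.0001  0.0001  0.0001] then shift [-0.071 -0.044  5.144] toolx [-0.99 -0.16 -0.  ]
turn [-1.000e-04 -1.000e-04 -4.999e-01] then shift [0.071 0.044 5.144] toolx [0.99 0.16 0.  ]
```

Emit:
apply_moves(
  plan="-0.07 -0.04 0.6 0 0 0;0 0 0.7 0 0 0;0 0 0.7 0 0 0;0 0 0.7 0 0 0;0 0 0.7 0 0 0;0 0 0.6 0 0 0;0 0 0.5 0 0 0;0 0 0.4 0 0 0;0 0 0.24 0 0 0;0 0 0.2 0 0 0",
)

```text
time_s: 9.7
position: [0.4788, -0.2422, 0.0227]
tcp_rot: [[-0.987, -0.164, 0.002], [-0.164, 0.987, -0.002], [-0.002, -0.002, -1.0]]
force: [0.1, 0.2, 1.4]
opening: 1.001
grasp_force: 0.0
```

Emit:
apply_moves(
  plan="0 0 0 0 0 0;0 0 0 0 0 0;0 0 0 0 0 0;0 0 0 0 0 0;0 0 0 0 0 0;0 0 0 0 0 0;0 0 0 0 0 0;0 0 0 0 0 0;0 0 0 0 0 0;0 0 0 0 0 0",
  gripper=-1,
)

```text
time_s: 10.53
position: [0.4762, -0.2393, 0.0245]
tcp_rot: [[-0.986, -0.164, -0.001], [-0.164, 0.986, 0.001], [0.0, 0.001, -1.0]]
force: [-0.9, 3.5, 7.4]
opening: 0.573
grasp_force: 29.9
```

Emit:
apply_moves(
  plan="0 0 -0.05 0 0 0;0 0 -0.07 0 0 0;0.1 0 0 0 0 0;0.2 0 0 0 0 0;0.3 0 0 0 0 0;0.3 0 0 0 0 0;0.3 0 0 0 0 0;0.3 0 0 0 0 0;0.3 0 0 0 0 0;0.3 0 0 0 0 0",
)

```text
time_s: 11.37
position: [0.3714, -0.2573, 0.0298]
tcp_rot: [[-0.987, -0.164, -0.001], [-0.164, 0.987, 0.0], [0.001, 0.001, -1.0]]
force: [-0.2, -0.4, -3.1]
opening: 0.572
grasp_force: 29.9
```

```bash
python3 - <<'E'
from h import *
s=bot.read_state();print(s["joint_positions"])
a=np.radians(-3.8);u=np.array([np.cos(a),np.sin(a)]);c=np.array([.5066,.2363])
print(c-.025*u)
E
```

```text
[-4.89303518e+01  3.81926389e+01  1.15025178e+02 -2.60775034e-02
  2.68243113e+01 -1.48327579e+02]
[0.48165496 0.23795685]
```

Emit:
apply_moves(
  plan="0 0 -0.2 0 0 0;0 0 -0.4 0 0 0;0 0 -0.5 0 0 0;0 0 -0.6 0 0 0;0 0 -0.6 0 0 0;0 0 -0.6 0 0 0;0 0 -0.6 0 0 0;0 0 -0.5 0 0 0;0 0 -0.2 0 0 0;0 0 0 0 0 0",
)

```text
time_s: 12.2
position: [0.3731, -0.2584, 0.2421]
tcp_rot: [[-0.987, -0.163, 0.003], [-0.163, 0.987, -0.004], [-0.003, -0.005, -1.0]]
force: [0.8, 0.5, -3.6]
opening: 0.572
grasp_force: 29.9
```

```bash
python3 - <<'E'
from h import *
go([.455,.24,.24],86.2);print(bot.read_state()["position"])
E
```

```text
turn [-0.0007  0.0005  0.0367] then shift [-0.973 10.055  0.041] toolx [-1.    0.07  0.  ]
turn [-0.0007 -0.0011 -0.4633] then shift [  0.973 -10.055   0.041] toolx [ 1.   -0.07  0.  ]
[ 0.37312623 -0.25842803  0.24207251]
```

Emit:
apply_moves(
  plan="0 0 0 0 0 0.012;0 0 0 0 0 0.0125;0 0.2 0 0 0 0.012;-0.05 0.5 0 0 0 0;-0.05 0.5 0 0 0 0;-0.05 0.5 0 0 0 0;-0.05 0.5 0 0 0 0;-0.05 0.5 0 0 0 0;-0.05 0.5 0 0 0 0;-0.05 0.5 0 0 0 0",
)

```text
time_s: 13.03
position: [0.3999, -0.0723, 0.2382]
tcp_rot: [[-0.998, 0.065, -0.004], [0.065, 0.998, 0.002], [0.004, 0.001, -1.0]]
force: [0.7, -0.5, -3.6]
opening: 0.572
grasp_force: 29.9
```

Emit:
apply_moves(
  plan="-0.05 0.5 0 0 0 0;-0.05 0.5 0 0 0 0;-0.05 0.5 0 0 0 0;-0.05 0.5 0 0 0 0;-0.05 0.5 0 0 0 0;-0.05 0.5 0 0 0 0;-0.05 0.5 0 0 0 0;-0.05 0.5 0 0 0 0;-0.05 0.5 0 0 0 0;-0.05 0.5 0 0 0 0",
)

```text
time_s: 13.87
position: [0.4411, 0.1746, 0.2379]
tcp_rot: [[-0.998, 0.065, -0.004], [0.065, 0.998, -0.001], [0.004, -0.001, -1.0]]
force: [0.4, 0.4, -3.4]
opening: 0.57
grasp_force: 29.9
```

```bash
python3 - <<'E'
from h import *
go([.48165,.238,.24],86.2)
s=bot.read_state();print(s["joint_positions"],s["position"])
E
```

```text
turn [-0.0002 -0.0007  0.0002] then shift [-0.726  1.32  -0.043] toolx [-1.    0.07  0.  ]
turn [ 1.100e-03 -3.000e-04 -4.998e-01] then shift [ 0.726 -1.32  -0.043] toolx [ 1.   -0.07  0.  ]
[ 8.06770433e+00  1.75338153e+01  1.01837291e+02 -1.48100586e-02
  6.08802479e+01 -7.81999944e+01] [0.4410624  0.17455874 0.23787345]
```

Emit:
apply_moves(
  plan="-0.02 0.4 0 0 0 0;-0.1 0.4 0 0 0 0;-0.15 0.3 0 0 0 0;-0.15 0.22 0 0 0 0;-0.15 0 0 0 0 0;-0.1 0 0 0 0 0;-0.05 0 0 0 0 0;0 0 0 0 0 0;0 0 0 0 0 0",
)

```text
time_s: 14.62
position: [0.4825, 0.2365, 0.2394]
tcp_rot: [[-0.998, 0.066, -0.002], [0.066, 0.998, -0.0], [0.002, -0.001, -1.0]]
force: [-0.8, 0.7, -2.0]
opening: 0.573
grasp_force: 29.9
```

```bash
python3 - <<'E'
from h import *
C=lambda x,y:(210+(x-400)/4,170+y/4)
print(onz("top",[C(447,60),C(653,72)],.265))
go([.48165,.238,.24],86.2);go([.48165,.238,.015],86.2)
st=bot.read_state();im=capture("wrist")[:,:,::-1];t=capture("top")[150:290,190:310,::-1]
w=np.zeros((480,800,3),np.uint8);w[:330,:440]=cv2.resize(im,(440,330));w[:420,440:]=cv2.resize(t,(360,420),interpolation=cv2.INTER_CUBIC)
cv2.imwrite("pics/w3.png",w)
E
```

```text
[[0.63384324 0.30172171 0.265     ]
 [0.62193187 0.1550546  0.265     ]]
turn [-0.0001 -0.0002  0.    ] then shift [ 0.02   0.029 -0.012] toolx [-1.    0.07  0.  ]
turn [ 4.e-04 -1.e-04 -5.e-01] then shift [-0.02  -0.029 -0.012] toolx [ 1.   -0.07  0.  ]
turn [-0.0001 -0.0002  0.    ] then shift [0.02  0.029 4.488] toolx [-1.    0.07  0.  ]
turn [ 4.e-04 -1.e-04 -5.e-01] then shift [-0.02  -0.029  4.488] toolx [ 1.   -0.07  0.  ]
```

View pics/w3.png

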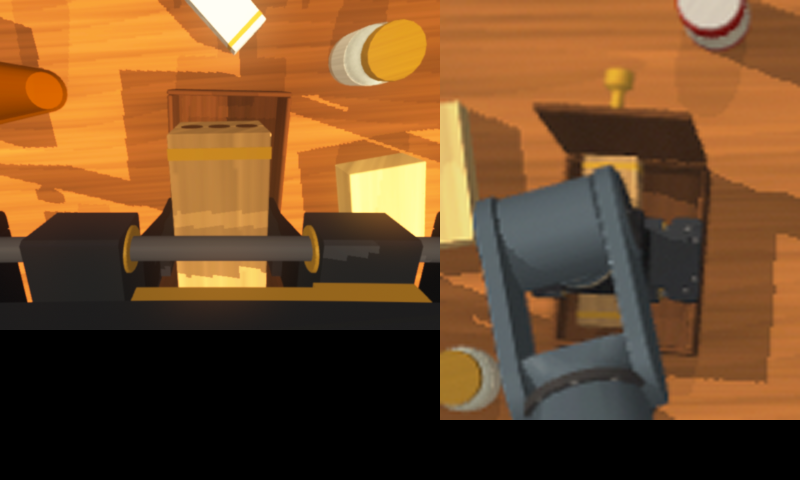

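```bash
python3 - <<'E'
from h import *
st=bot.read_state()
s=640/440
print(proj("wrist",[[.4132,.316,.065],[.4028,.1693,.065]],st)/s)
q=onz("wrist",[(167*s,90*s),(291*s,94*s)],.065,st);print(q,np.linalg.norm(q[0]-q[1]))
E
```

```text
[[283.85162976  89.94972074]
 [160.3688014   89.17504274]]
[[0.40421886 0.17704603 0.065     ]
 [0.41843329 0.32453573 0.065     ]] 0.14817307606442956
```

Emit:
apply_moves(
  plan="0 0.12 0.3 0 0 0;0 0 0.5 0 0 0;0 0 0.6 0 0 0;0 0 0.6 0 0 0;0 0 0.6 0 0 0;0 0 0.5 0 0 0;0 0 0.4 0 0 0;0 0 0.3 0 0 0;0 0 0.2 0 0 0;0 0 0 0 0 0",
)

```text
time_s: 15.55
position: [0.4823, 0.243, 0.0382]
tcp_rot: [[-0.998, 0.065, -0.003], [0.065, 0.998, -0.001], [0.003, -0.001, -1.0]]
force: [-0.8, -0.1, -2.8]
opening: 0.574
grasp_force: 29.9
```

Emit:
apply_moves(
  plan="0 0 0.1 0 0 0;0 0 0.1 0 0 0;0 0 0.1 0 0 0;0 0 0.05 0 0 0;0 0 0 0 0 0;0 0 0 0 0 0",
)

```text
time_s: 16.05
position: [0.4835, 0.2436, 0.0225]
tcp_rot: [[-0.998, 0.065, 0.0], [0.065, 0.998, 0.0], [-0.0, 0.0, -1.0]]
force: [0.3, -0.5, -3.9]
opening: 0.574
grasp_force: 29.9
```

Emit:
apply_moves(
  plan="0 0 0.04 0 0 0;0 0 0.04 0 0 0;0 0 0.03 0 0 0;0 0 0.02 0 0 0;0 0 0 0 0 0;0 0 0 0 0 0",
)

```text
time_s: 16.55
position: [0.4834, 0.2436, 0.0158]
tcp_rot: [[-0.998, 0.065, -0.0], [0.065, 0.998, 0.0], [0.0, 0.0, -1.0]]
force: [0.8, -0.2, -3.1]
opening: 0.573
grasp_force: 29.9
```

Emit:
apply_moves(
  plan="0 0 0.02 0 0 0;0 0 0.02 0 0 0;0 0 0.015 0 0 0;0 0 0 0 0 0;0 0 0 0 0 0",
)

```text
time_s: 16.97
position: [0.4835, 0.2436, 0.0155]
tcp_rot: [[-0.998, 0.065, 0.001], [0.065, 0.998, 0.0], [-0.001, 0.0, -1.0]]
force: [-3.3, -2.1, 15.2]
opening: 0.571
grasp_force: 29.9
```

Emit:
apply_moves(
  plan="0 0 -0.03 0 0 0;0 0 0 0 0 0;0 0 0 0 0 0;0 0 0 0 0 0;0 0 0 0 0 0;0 0 0 0 0 0;0 0 0 0 0 0;0 0 0 0 0 0",
  gripper=0.4,
)

```text
time_s: 17.63
position: [0.4834, 0.2435, 0.0144]
tcp_rot: [[-0.998, 0.065, -0.0], [0.065, 0.998, -0.0], [0.0, -0.0, -1.0]]
force: [0.7, 0.3, 0.4]
opening: 0.7
grasp_force: 0.0
```

Emit:
apply_moves(
  plan="0 0 -0.2 0 0 0;0 0 -0.4 0 0 0;0 0 -0.6 0 0 0;0 0 -0.7 0 0 0;0 0 -0.7 0 0 0;0 0 -0.7 0 0 0;0 0 -0.7 0 0 0;0 0 -0.5 0 0 0;0 0 -0.3 0 0 0;0 0 0 0 0 0",
)

```text
time_s: 18.47
position: [0.4855, 0.2442, 0.2593]
tcp_rot: [[-0.998, 0.064, 0.009], [0.064, 0.998, 0.002], [-0.009, 0.003, -1.0]]
force: [1.2, -0.2, 0.1]
opening: 0.704
grasp_force: 0.0
```

```bash
python3 - <<'E'
from h import *
st=bot.read_state();im=capture("wrist")[:,:,::-1];t=capture("scene")[200:380,270:430,::-1]
w=np.zeros((480,800,3),np.uint8);w[:330,:440]=cv2.resize(im,(440,330));w[:405,440:]=cv2.resize(t,(360,405),interpolation=cv2.INTER_CUBIC)
cv2.imwrite("pics/w4.png",w);np.save("st4.npy",st,allow_pickle=True)
go([.66,.29,.33],86.2)
E
```

```text
turn [0.     0.0001 0.0003] then shift [-3.469  1.163 -1.498] toolx [-1.    0.07  0.  ]
turn [-2.000e-04  1.000e-04 -4.997e-01] then shift [ 3.469 -1.163 -1.498] toolx [ 1.   -0.07  0.  ]
```

View pics/w4.png

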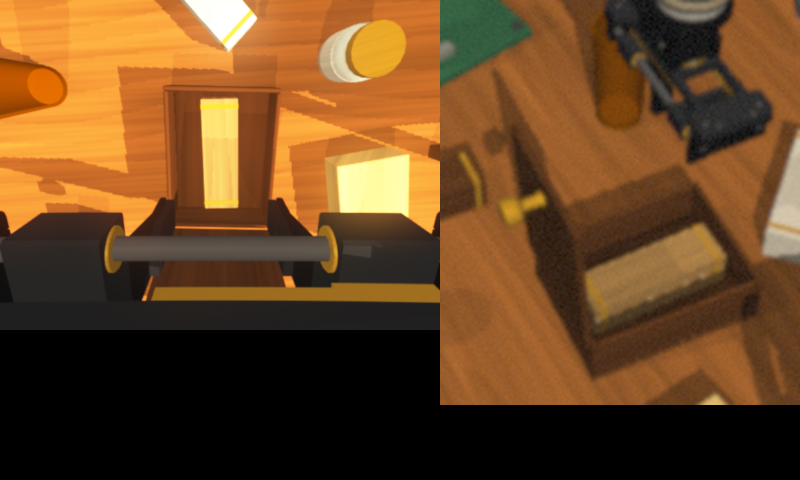

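```bash
python3 - <<'E'
from h import *
go([.70,.275,.34],86.2)
print(bot.read_state()["joint_positions"])
E
```

```text
turn [0.     0.0001 0.0003] then shift [-4.288  0.917 -1.698] toolx [-1.    0.07  0.  ]
turn [-2.000e-04  1.000e-04 -4.997e-01] then shift [ 4.288 -0.917 -1.698] toolx [ 1.   -0.07  0.  ]
[ 1.49082074e+01  2.14880368e+01  9.20041715e+01 -9.20604165e-04
  6.64525919e+01 -7.13856695e+01]
```

Emit:
apply_moves(
  plan="0 0 -0.4 0 0 0;0 0 -0.6 0 0 0;0 0 -0.5 0 0 0;0 0 -0.12 0 0 0",
  gripper=-1,
)

```text
time_s: 18.9
position: [0.4845, 0.2439, 0.3376]
tcp_rot: [[-0.998, 0.065, 0.004], [0.065, 0.998, 0.001], [-0.003, 0.001, -1.0]]
force: [1.0, 0.4, -0.1]
opening: 0.478
grasp_force: 0.0
```

Emit:
apply_moves(
  plan="-0.3 0.07 0 0 0 0;-0.5 0.1 0 0 0 0;-0.5 0.1 0 0 0 0;-0.5 0.1 0 0 0 0;-0.5 0.11 0 0 0 0;-0.5 0.11 0 0 0 0;-0.5 0.11 0 0 0 0;-0.5 0.11 0 0 0 0;-0.5 0.11 0 0 0 0;0 0 0 0 0 0",
)

```text
time_s: 19.73
position: [0.7041, 0.2749, 0.3298]
tcp_rot: [[-0.998, 0.066, -0.003], [0.066, 0.998, -0.001], [0.003, -0.001, -1.0]]
force: [0.0, -0.5, -0.5]
opening: 0.005
grasp_force: 0.0
```

Emit:
apply_moves(
  plan="0 0 0.3 0 0 0;0 0 0.5 0 0 0;0 0 0.6 0 0 0;0 0 0.6 0 0 0;0 0 0.4 0 0 0;0 0 0.2 0 0 0;0 0 0 0 0 0",
)

```text
time_s: 20.32
position: [0.6977, 0.2748, 0.2]
tcp_rot: [[-0.998, 0.065, -0.01], [0.065, 0.998, -0.002], [0.01, -0.003, -1.0]]
force: [-0.5, -0.2, 0.7]
opening: 0.006
grasp_force: 0.0
```

```bash
python3 - <<'E'
from h import *
s=bot.read_state();print(s["position"],s["opening"])
H=np.array([.612,.065]);r=.15
th=np.linspace(1.5,0,21);P=np.c_[H[0]-r*np.cos(th)+.008*np.sin(th)+.0095,H[1]+r*np.sin(th)+.008*np.cos(th)]
print(np.round(P[0],3)); d=np.diff(P,axis=0)/.05
print(np.round(d*[-1,-1],2).tolist()) # as tool -? 
E
```

```text
[0.69768543 0.27479226 0.19997021] 0.006421832805235388
[0.619 0.215]
[[0.22, 0.01], [0.22, 0.03], [0.22, 0.05], [0.22, 0.06], [0.21, 0.08], [0.2, 0.09], [0.2, 0.11], [0.19, 0.12], [0.18, 0.14], [0.17, 0.15], [0.16, 0.16], [0.14, 0.17], [0.13, 0.18], [0.12, 0.19], [0.1, 0.2], [0.09, 0.21], [0.07, 0.21], [0.05, 0.22], [0.04, 0.22], [0.02, 0.22]]
```

Emit:
apply_moves(
  plan="0 0 -0.3 0 0 0;0 0 -0.1 0 0 0;0.2 0 0 0 0 0;0.25 0 0 0 0 0;0.25 0 0 0 0 0;0.25 0 0 0 0 0;0.2 0 0 0 0 0;0.2 0 0 0 0 0;0.2 0 0 0 0 0;0 0 0 0 0 0",
)

```text
time_s: 21.15
position: [0.6233, 0.2813, 0.2282]
tcp_rot: [[-0.998, 0.064, 0.003], [0.064, 0.998, 0.001], [-0.003, 0.001, -1.0]]
force: [-0.1, -0.8, 0.0]
opening: 0.004
grasp_force: 0.0
```

Emit:
apply_moves(
  plan="0.22 0 0.05 0 0 0;0.22 0 0.05 0 0 0;0.22 0 0.06 0 0 0;0.22 0 0.06 0 0 0;0.21 0 0.08 0 0 0;0.2 0 0.09 0 0 0;0 0 0 0 0 0",
)

```text
time_s: 21.73
position: [0.5582, 0.2851, 0.2067]
tcp_rot: [[-0.998, 0.064, -0.0], [0.064, 0.998, 0.0], [0.0, 0.0, -1.0]]
force: [0.8, 0.4, 0.4]
opening: 0.006
grasp_force: 0.0
```

```bash
python3 - <<'E'
from h import *
t=capture("scene")[180:380,250:450,::-1]
cv2.imwrite("pics/w5.png",cv2.resize(t,(500,500),interpolation=cv2.INTER_CUBIC))
E
```

```text
(no output)
```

View pics/w5.png

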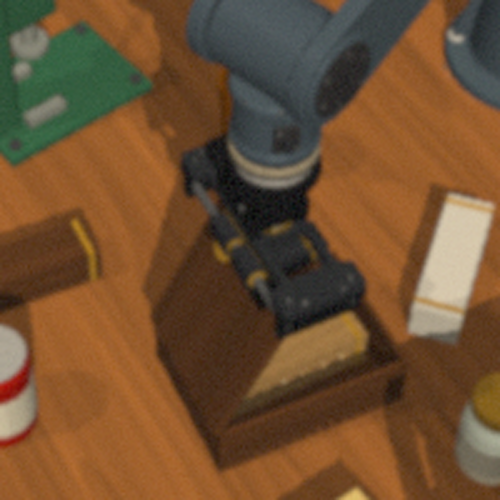

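Emit:
apply_moves(
  plan="0.2 0 0.12 0 0 0;0.2 0 0.12 0 0 0;0.19 0 0.14 0 0 0;0.18 0 0.14 0 0 0;0.17 0 0.15 0 0 0;0.16 0 0.16 0 0 0;0.14 0 0.17 0 0 0;0 0 0 0 0 0",
)

```text
time_s: 22.45
position: [0.4965, 0.2886, 0.1553]
tcp_rot: [[-0.998, 0.064, -0.002], [0.064, 0.998, -0.001], [0.002, -0.001, -1.0]]
force: [-0.2, -0.2, -0.8]
opening: 0.006
grasp_force: 0.0
```

Emit:
apply_moves(
  plan="0.13 0 0.18 0 0 0;0.12 0 0.19 0 0 0;0.1 0 0.2 0 0 0;0.09 0 0.2 0 0 0;0 0 0 0 0 0",
)

```text
time_s: 22.87
position: [0.475, 0.2899, 0.1167]
tcp_rot: [[-0.998, 0.065, -0.002], [0.065, 0.998, -0.001], [0.002, -0.001, -1.0]]
force: [-0.6, -1.0, 0.5]
opening: 0.001
grasp_force: 0.0
```

Near closed; press straight down gently.

Emit:
apply_moves(
  plan="0.06 0 0.18 0 0 0;0.04 0 0.18 0 0 0;0.02 0 0.16 0 0 0;0 0 0.12 0 0 0;0 0 0.1 0 0 0;0 0 0 0 0 0",
)

```text
time_s: 23.37
position: [0.4687, 0.2902, 0.0793]
tcp_rot: [[-0.998, 0.065, -0.002], [0.065, 0.998, -0.001], [0.002, -0.001, -1.0]]
force: [0.1, 0.5, -0.2]
opening: 0.006
grasp_force: 0.0
```

Emit:
apply_moves(
  plan="0 0 0.05 0 0 0;0 0 0.04 0 0 0;0 0 0.03 0 0 0;0 0 0 0 0 0",
)

```text
time_s: 23.7
position: [0.4694, 0.2905, 0.0745]
tcp_rot: [[-0.998, 0.065, 0.0], [0.065, 0.998, -0.0], [-0.0, 0.0, -1.0]]
force: [-0.6, 0.1, 0.6]
opening: 0.006
grasp_force: 0.0
```

Emit:
apply_moves(
  plan="0 0 0.03 0 0 0;0 0 0.03 0 0 0;0 0 0.02 0 0 0;0 0 0 0 0 0",
)

```text
time_s: 24.03
position: [0.4697, 0.2907, 0.0737]
tcp_rot: [[-0.998, 0.064, 0.002], [0.064, 0.998, 0.0], [-0.002, 0.0, -1.0]]
force: [-4.2, -2.4, 19.9]
opening: 0.005
grasp_force: 10.1
```

Emit:
apply_moves(
  plan="0 0 0 0 0 0;0 0 -0.2 0 0 0;0 0 -0.5 0 0 0;0 0 -0.7 0 0 0;0 0 -0.7 0 0 0;0 0 -0.7 0 0 0;0 0 -0.7 0 0 0;0 0 -0.5 0 0 0;0 0 -0.2 0 0 0;0 0 0 0 0 0",
)

```text
time_s: 24.87
position: [0.4709, 0.2911, 0.2834]
tcp_rot: [[-0.998, 0.065, 0.006], [0.065, 0.998, 0.002], [-0.006, 0.003, -1.0]]
force: [-0.3, 0.1, -0.1]
opening: 0.006
grasp_force: 0.0
```

```bash
python3 - <<'E'
from h import *
cv2.imwrite("pics/w6.png",capture("scene")[:,:,::-1]);print(bot.read_state()["force"])
E
```

```text
[-0.08250568 -0.377415   -0.19745345]
```

View pics/w6.png

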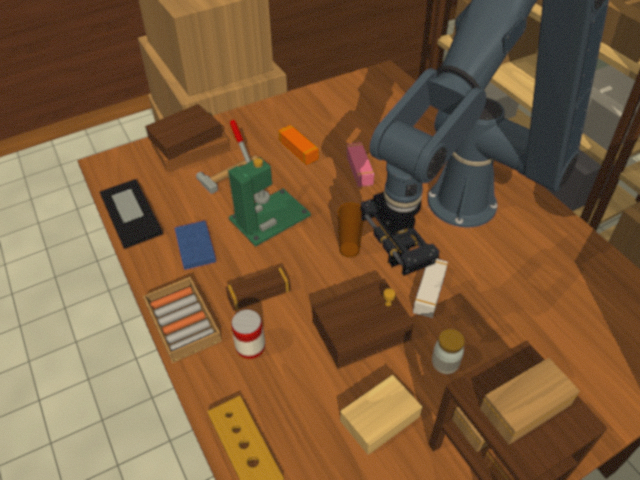

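The picture shows the lid shut flat (knob at (390,297)), the lever raised (red grip at (237,130)) and the bystanders where they were.

```bash
python3 -c "
from rig import bot
print(bot.hand_in())"
```

```text
the job is handed in; nothing more can be done
None
```

I handed in the job at about 25 s of the 72 s allowed: the lever is up, the mould lies flat in the case, the lid is closed, and no bystander looked moved in the last picture. The hand-in gave no verdict.

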